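Hang a freshly painted radio panel on the drying rail

ROBOT

A 7-joint arm with a two-finger parallel gripper is mounted at the origin on the work surface. World frame = base frame: x ahead of the robot, y to its left, z up, the work surface at z = 0. Lengths are in m, angles in degrees, forces in N, time in s.
With the tool pointing down it reaches from about 0.35 to 0.775 m from the base axis. Payload 3.1 kg.
Tool frame: the origin (TCP) lies on the centre line of the jaws, within the pads' length; the fingertips stand 17 mm ahead of it and the grasp point (between the pads) lies 2 mm behind it (robot.tip_reach is the distance from the TCP to the fingertips, in m); z points along the fingers, y is the direction in which the jaws open and shut (so a half turn about z gives the same grasp; the last joint's range is limited). The gripper opens to 85 mm and grips with 20 to 120 N. Pads are 22 mm wide; open, the fingers measure 114 mm over their backs; the gripper's body (76 mm by 85 mm) begins 54 mm behind the grasp point. The pads swing forward as they close: fully open they stand 13 mm farther back than shut.
Start: joints at [-2.389, 17.813, 0.802, 86.603, -0.252, 75.585, -1.558], TCP at [0.55, 0, 0.248] pointing down, gripper open.
Joint ranges: [-154.91, 154.91], [-16.99, 109.72], [-72.82, 74.43], [7.12, 147.25], [-82.49, 262.49], [11.32, 116.49], [-174.64, 174.64]. Speed limits (degrees/s): [159.86, 159.86, 180, 180, 180, 180, 180].

INTERFACE

Orientations are given as [roll, pitch, yaw] about the fixed x, y, z axes, in that order (R = Rz(yaw) Ry(pitch) Rx(roll)).
In Python, from station import robot, fingers, vision, workorder, recognise gives the robot as it stands. Calls block until the motion is done:
- robot.move_to(position, orientation): joint-space move of the TCP to a pose.
- robot.line_to(position, orientation=None, velocity=0.15, f_stop=None): straight line of the TCP; orientation=None keeps the orientation; velocity is the mean speed in m/s. With f_stop (N) it stops when the force on the tool has changed by that much, and returns True; else False.
- robot.move_j(angles): joint-space move.
- fingers.gripper_to(opening, force=None): opening from 0.0 (shut) to 1.0 (fully open); force is the grip in N (None keeps the last); returns when the fingers have stopped.
- robot.pause(seconds).
- robot.inverse_kinematics(position, orientation): joint angles nearest the present ones, or None.
- vision.grab_frame(name): name is "scene" or "side" or "wrist"; returns the picture (480x640x3 uint8, red, green, blue); there is no depth.
- vision.calibration(name): a dict with "mtx" (3x3 intrinsics, pixels), "extrinsics" (4x4, takes a point from world to camera coordinates); the wrist camera has in their place "T_tool_cam" (4x4, takes a point from camera to tool coordinates, whose origin is the TCP and whose axes are the flange's). Camera axes: x right, y up, looking along -z (the intrinsics and any distortion apply to the point x, -y, -z); pixel columns grow to the right and rows downward; lengths in m; the calibration is good to about 2 mm. The wrist camera is an equidistant fisheye: a pixel r from the principal point sees the ray r / f radians off the axis. A picture is of the moment at which its call begins: read the wrist's pose just before it. calibration takes no time and is no camera call.
A pose or a line that the arm cannot do raises robot.PlanningError and nothing moves.
- workorder.close_job(): hands the job in, once; it reports no verdict.
Trained networks look in the newest picture that a camera, given by its name, has taken for a name from the list of things; names that differ only in an ending like _2 or _b are one class to them, and where a whole thing is asked for, a point or a joint stands for the part that bears it (a point fixed in the world has none). Each returns a list of dicts, best first, with "p" (0 to 1); they miss things now and then, are a little off and sometimes report something else, mostly with a low value. They report only what shows in the picture. A call takes as long as a camera call. They do not tell look-alikes from the thing itself.
- recognise(label, camera): "rect" ([centre column, centre row, width, height] in pixels, round what is visible of it).
Readings, each from a call of its own:
- robot.current_time_s(): time.
- robot.current_joint_positions(): joint angles.
- robot.current_dq(): joint speeds.
- robot.current_joint_torque(): joint torques, N m.
- robot.current_tool_pos(): TCP position.
- robot.current_eef_rot(): TCP orientation.
- robot.current_contact_force(): force on the tool from outside, world axes, zero at the start.
- robot.current_torque(): the same for the moment, N m.
- robot.current_finger_gap(): opening from 0.0 (shut) to 1.0 (fully open).
Only numpy, scipy, OpenCV 4.12 (cv2) and the standard library are available. Lean on these libraries where they do the work, as an engineer would, in place of code of your own. Each camera call takes 0.05 s, during which the arm holds its last target.

TASK

The radio panel on the spray stand has just been painted and is still wet: take it by the handle of its hook carrier, lift it off the stand and hang it on the open stretch of the conveyor rail, both hooks over the lip and lowered right down into the channel, without dropping it. Let go, then gently push the carrier along the rail, in under the dust hood, until its end bumper meets the bumper of the carrier that waits there. Nothing may touch the wet paint, and leave the other things on the bench alone.

Things in the scene. Friction and masses are not known exactly. Their poses are not given: they have to be found in the camera images.
- carrier: bare-steel C-hook carrier to be hung; starts on the spray stand. Origin midway between its two hook toes, level with their undersides (z below counts from there). z up; y along its bumper bar, towards the hood once hung; x from its closed front (robot's side, outer face x -27 mm) to the side that opens over the rail. Mass 0.3 to 0.5 kg, plus its panel 0.1 to 0.2
- carrier_grip (a point): middle of the handle's top bar, the place to hold: 10 mm thick (x), 54 long (y), 12 high, centre 86 mm above the toes' undersides, on two legs 10 thick at y +-22. Below it, at z 28 to 46, lies the bumper bar. Axes as the carrier's
- carrier_hook_l (a point): underside of the toe at y +50 mm. Toe 8 (x) x 12 (y) mm, 20 free height below its bridge (bridge z 20 to 28, x -27 to 4), which runs to the upright front at x -27 to -22
- carrier_hook_r (a point): the same for the toe at y -50 mm. The fronts run down to lower arms at z -48 to -40, x -27 to 11, so the throat between toe and lower arm is 40 mm high and open towards +x
- carrier_nose (a point): centre of the face of the forward (+y) bumper, a rubber disc 20 mm across, 75 mm from the carrier's middle and 36 mm above the toes' undersides
- carrier_tail (a point): centre of the face of the rear (-y) rubber bumper, 20 mm across, 75 mm from the carrier's middle, 36 mm above the toes' undersides: a good place to push
- panel: the wet painted panel that hangs rigidly under the carrier: grey, black masking plugs, 120 (y) x 85 (z) x 5 (x) mm. Origin: middle of its top edge, 56 mm below the toes' undersides, at the carrier's x 6; its lower edge is 141 mm below the toes' undersides. Must touch nothing
- rail: fixed conveyor rail, an aluminium channel along y. Origin on the bench under the channel's middle; y the way of travel, x from lipped front (robot's side) to back. mm: floor top z 180, 5 thick; front lip 14 high (x -15 to -11), back flange 16 high (x 11 to 15); end cap y -170. Posts only behind, x over 50; nothing below it. Hung carriers have about 6 play either way in x
- rail_load (a point): point on the channel floor in the open stretch, y -75 mm in the rail's frame, a good place for the carrier's origin when hung; axes as the rail's. The clear dust hood starts at the rail's y 85 (to 400; x -30 to 100; underside at z 292, 112 above the floor), so a carrier's handle cannot be held there
- waiting: an identical loose carrier already hanging on the rail under the hood, its front bumper against a fixed stop plate on the rail (at the rail's y 302); same frame as the carrier's
- waiting_tail (a point): centre of the face of the waiting carrier's rear bumper, which the carrier's nose has to meet (about the rail's y 150 mm); axes as the waiting carrier's
- stand: fixed dark steel spray stand. Origin on the bench under its tray's middle, axes as the hanging carrier's. Tray floor z 180 mm, 124 long, x -15 to 15, edges 5 high; mast behind at x 48 to 68, up to z 175; base 120 x 120 x 10. The carrier comes off when lifted 6 to 34 mm, then drawn 45 or more towards -x (the panel cannot pass over the mast)
- tape: roll of masking tape lying flat, 88 mm across, 24 high; leave alone
- screwdriver: screwdriver lying on the bench, 170 mm long; leave alone
- jar: paint jar, 60 mm across, 70 high; leave alone
- spraycan: spray can, 54 mm across, 170 high; leave alone
- multimeter: hand multimeter lying flat, 135 x 72 x 32 mm; leave alone
- dialknob: loose black tuning knob, 38 mm across, 22 high; leave alone
Things that resemble listed ones, but are neither listed nor needed, are in the scene too. Leave any blue look-alike of the carrier alone.

How it is judged:
By the outcome, as a careful person would: the job done as asked, in the order asked, and still so for the second after the job is handed in, with the robot touching nothing.
It also fails if it takes over 64 s, if anything falls off the work surface, if the arm or the gripper's body presses on something with over 40 N, if the wrist force passes 120 N, or if a joint passes its speed limit or range.

## Working session

There is one attempt and no reset: what is moved stays moved. The work goes in short steps, each a Python script; the robot and the scene stay as the last script left them, time stands still between calls to the robot, and variables do not carry over. Pictures are saved under pics/ and viewed, and the job is handed in when it is done.

```bash
ls; mkdir -p pics
cat > h.py <<'E'
import numpy as np, cv2
from station import robot, fingers, vision, workorder, recognise
def save(n,im): cv2.imwrite('pics/%s.png'%n, im[:,:,::-1])
E
python3 - <<'E'
from h import *
np.set_printoptions(precision=4,suppress=True)
for c in ['scene','side','wrist']:
    im=vision.grab_frame(c); save('a_'+c,im)
    k=vision.calibration(c)
    for a in k: print(c,a,k[a])
    for l in ['carrier','carrier_grip','carrier_hook_l','carrier_hook_r','carrier_nose','carrier_tail','panel','stand','rail','waiting']:
        try: print(c,l,[(np.round(d['rect'],1).tolist(),round(d['p'],2)) for d in recognise(l,c)])
        except Exception as e: print(c,l,repr(e))
print(robot.current_time_s(),robot.current_eef_rot())
E
```

```text
pics
scene mtx [[543.5722   0.     324.3282]
 [  0.     543.5722 243.3083]
 [  0.       0.       1.    ]]
scene extrinsics [[ 0.8384  0.5451  0.0014 -0.3528]
 [-0.3604  0.5524  0.7517  0.0217]
 [ 0.409  -0.6307  0.6595 -1.624 ]
 [ 0.      0.      0.      1.    ]]
scene carrier [([177.3, 342.0, 99.5, 51.7], 0.83), ([255.0, 347.3, 67.4, 96.4], 0.62), ([370.1, 279.2, 31.6, 16.4], 0.46)]
scene carrier_grip [([176.6, 339.7, 100.1, 54.0], 0.63), ([259.3, 345.5, 66.2, 98.7], 0.55)]
scene carrier_hook_l [([175.5, 337.6, 100.4, 50.1], 0.63), ([256.6, 346.4, 60.9, 93.9], 0.55)]
scene carrier_hook_r [([175.5, 337.6, 100.4, 50.1], 0.63), ([256.6, 346.4, 60.9, 93.9], 0.55)]
scene carrier_nose [([175.9, 340.3, 100.5, 52.6], 0.95), ([256.8, 344.6, 62.6, 95.3], 0.79), ([485.4, 211.7, 276.8, 397.7], 0.75), ([424.3, 259.9, 25.2, 56.8], 0.37)]
scene carrier_tail [([174.8, 338.4, 101.3, 52.2], 0.62), ([257.1, 345.9, 65.5, 96.1], 0.58)]
scene panel [([263.5, 365.4, 49.2, 53.5], 0.94), ([205.2, 339.5, 40.0, 42.6], 0.56)]
scene stand [([272.4, 374.0, 82.3, 111.7], 0.56)]
scene rail [([487.3, 211.5, 275.8, 
[... 1482 characters left out ...]
  -0.0003  0.0004  0.0004]
 [ 0.0005  0.3259 -0.9454 -0.1249]
 [ 0.      0.      0.      1.    ]]
wrist carrier [([107.6, 399.6, 95.6, 71.5], 0.95)]
wrist carrier_grip [([104.1, 397.8, 88.0, 69.5], 0.93)]
wrist carrier_hook_l [([104.6, 398.3, 94.4, 73.6], 0.96)]
wrist carrier_hook_r [([104.6, 398.3, 94.4, 73.6], 0.96)]
wrist carrier_nose [([96.2, 387.4, 78.8, 52.3], 0.56)]
wrist carrier_tail [([98.7, 388.8, 79.9, 52.1], 0.57)]
wrist panel [([137.7, 399.1, 41.0, 70.4], 0.72)]
wrist stand [([291.9, 413.6, 92.2, 44.4], 0.77)]
wrist rail [([525.0, 234.1, 225.5, 468.1], 0.71)]
wrist waiting [([458.8, 55.1, 118.3, 108.8], 0.73), ([199.3, 250.3, 81.3, 86.0], 0.56)]
1.65 [179.9989   0.0016  90.0053]
```

View pics/a_scene.png

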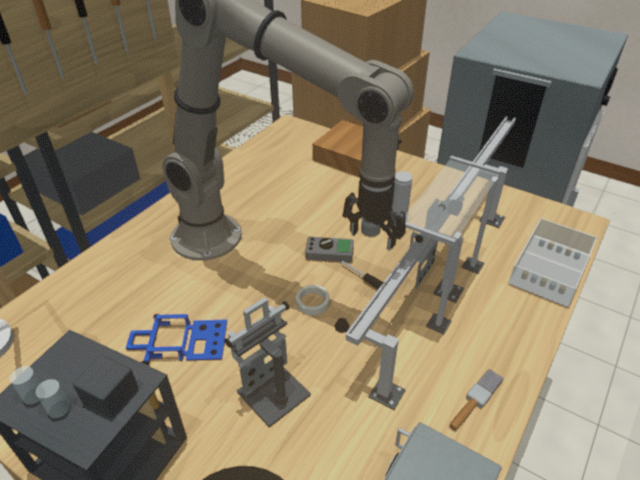

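View pics/a_side.png

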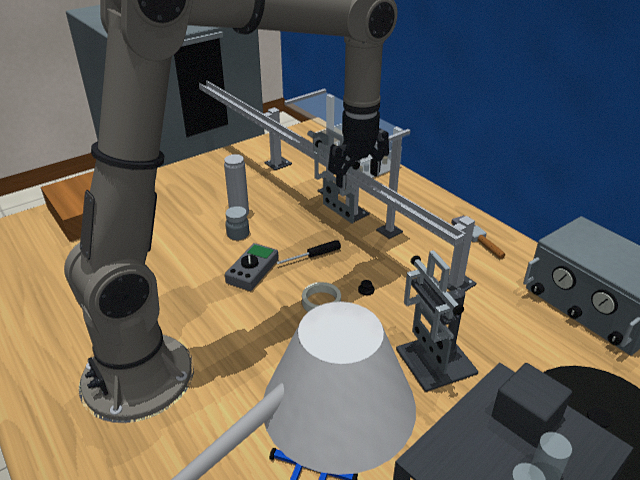

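View pics/a_wrist.png

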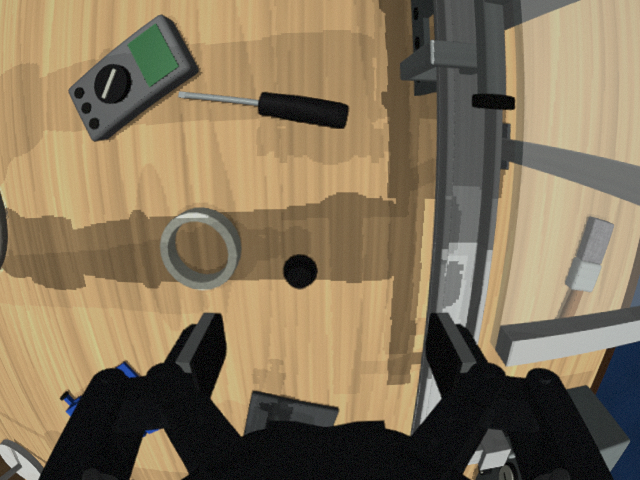

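Run:
```python
import cv2
s=cv2.imread('pics/a_scene.png'); d=cv2.imread('pics/a_side.png')
def crop(im,x,y,w,h,k,n):
    cv2.imwrite('pics/%s.png'%n,cv2.resize(im[y:y+h,x:x+w],None,fx=k,fy=k,interpolation=cv2.INTER_CUBIC))
crop(s,215,290,100,75,8,'b1'); crop(d,395,245,100,75,8,'b2')
crop(s,335,225,110,140,4,'b3'); crop(d,300,130,190,130,4,'b4')
```

```text
(no output)
```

View pics/b1.png

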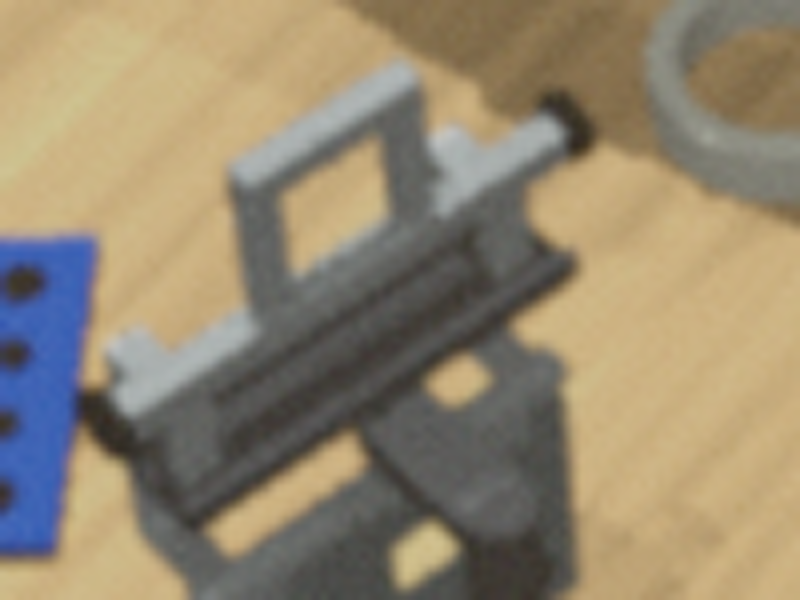

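View pics/b2.png

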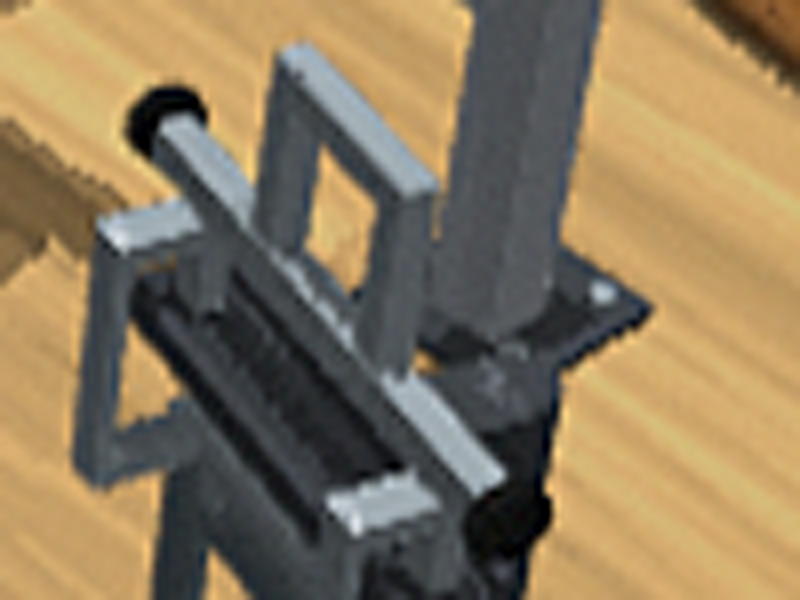

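View pics/b3.png

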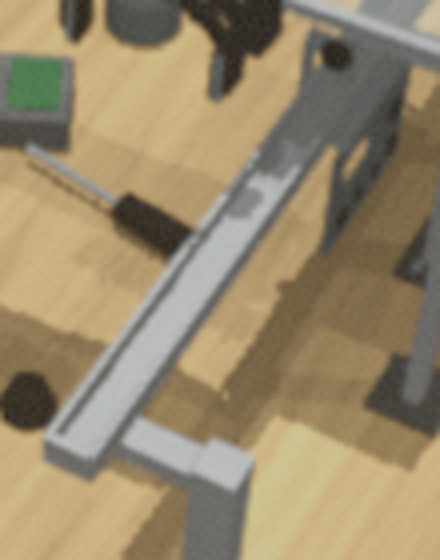

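View pics/b4.png

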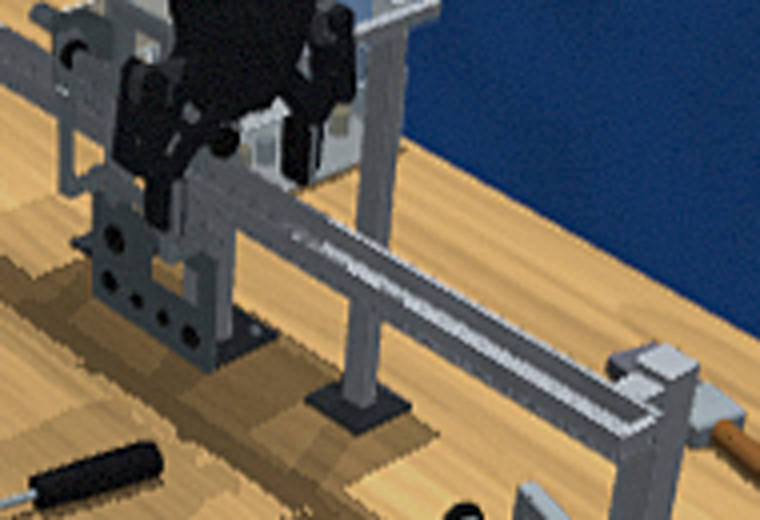

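```bash
cat >> h.py <<'E'
np.set_printoptions(precision=4,suppress=True)
CAL={c:vision.calibration(c) for c in ['scene','side']}
def proj(c,P):
    P=np.atleast_2d(P); k=CAL[c]; T=np.array(k['extrinsics']); q=P@T[:3,:3].T+T[:3,3]
    q=q*[1,-1,-1]; u=q@np.array(k['mtx']).T; return u[:,:2]/u[:,2:]
def ray(c,uv):
    k=CAL[c]; T=np.array(k['extrinsics']); d=np.linalg.solve(np.array(k['mtx']),[uv[0],uv[1],1])*[1,-1,-1]
    R=T[:3,:3]; return -R.T@T[:3,3], R.T@d
def onz(c,uv,z):
    o,d=ray(c,uv); return o+d*(z-o[2])/d[2]
def tri(a,b):
    A=[];B=[]
    for c,uv in (('scene',a),('side',b)):
        o,d=ray(c,uv); d=d/np.linalg.norm(d); M=np.eye(3)-np.outer(d,d); A.append(M);B.append(M@o)
    return np.linalg.lstsq(np.vstack(A),np.hstack(B),rcond=None)[0]
E
python3 - <<'E'
from h import *
S=lambda x,y:(215+x/8-.5,290+y/8-.5); D=lambda x,y:(395+x/8-.5,245+y/8-.5)
print('disc far/near tri', tri(S(570,122),D(165,118)), tri(S(108,425),D(515,515)))
# handle top bar: top face at z=.180+.092
z=.272
# scene: top-face corners
print('h scene', onz('scene',S(232,168),z),onz('scene',S(415,70),z),onz('scene',S(400,60),z))
print('h side', onz('side',D(283,48),z),onz('side',D(310,45),z),onz('side',D(435,188),z),onz('side',D(412,195),z))
print('handle ends tri',tri(S(412,66),D(292,45)), )
# rail end cap y-170
SR=lambda x,y:(335+x/4-.5,225+y/4-.5); DR=lambda x,y:(300+x/4-.5,130+y/4-.5)
print('rail end lip corners scene z .194/.196', onz('scene',SR(46,436),.194),onz('scene',SR(98,455),.196))
print('rail scene far front lip',onz('scene',SR(290,110),.194),'back',onz('scene',SR(320,150),.196))
print('rail side end: front lip', onz('side',DR(618,437),.194),'back',onz('side',DR(660,410),.196))
print('rail side front lip far',onz('side',DR(240,220),.194),' back', onz('side',DR(290,205),.196))
E
```

```text
disc far/near tri [ 0.4857 -0.2471  0.2162] [ 0.4503 -0.388   0.2166]
h scene [ 0.4587 -0.343   0.272 ] [ 0.4759 -0.2937  0.272 ] [ 0.4707 -0.2931  0.272 ]
h side [ 0.4702 -0.2921  0.272 ] [ 0.4757 -0.2948  0.272 ] [ 0.4612 -0.3453  0.272 ] [ 0.4556 -0.3441  0.272 ]
handle ends tri [ 0.4736 -0.2919  0.2708]
rail end lip corners scene z .194/.196 [ 0.6209 -0.228   0.194 ] [ 0.6498 -0.2256  0.196 ]
rail scene far front lip [0.614  0.0602 0.194 ] back [0.6448 0.0366 0.196 ]
rail side end: front lip [ 0.6166 -0.2269  0.194 ] back [ 0.6489 -0.2254  0.196 ]
rail side front lip far [0.5987 0.0496 0.194 ]  back [0.6307 0.0426 0.196 ]
```

```bash
cat >> h.py <<'E'
from scipy.spatial.transform import Rotation as Ro
WK=vision.calibration('wrist')
def wpose():
    T=np.eye(4); T[:3,:3]=Ro.from_euler('xyz',robot.current_eef_rot(),degrees=True).as_matrix(); T[:3,3]=robot.current_tool_pos()
    return T
def wonz(T,uv,z):
    C=T@np.array(WK['T_tool_cam']); m=np.array(WK['mtx']); v=(np.array(uv)-m[:2,2])/m[0,0]; th=np.hypot(*v)
    d=np.array([v[0]/th*np.sin(th),-v[1]/th*np.sin(th),-np.cos(th)]); d=C[:3,:3]@d; o=C[:3,3]
    return o+d*(z-o[2])/d[2]
def wproj(T,P):
    C=T@np.array(WK['T_tool_cam']); q=(np.atleast_2d(P)-C[:3,3])@C[:3,:3]; q=q*[1,-1,-1]
    r=np.hypot(q[:,0],q[:,1]); th=np.arctan2(r,q[:,2]); m=np.array(WK['mtx'])
    return q[:,:2]/r[:,None]*th[:,None]*m[0,0]+m[:2,2]
E
python3 - <<'E'
from h import *
robot.move_to([0.5,-0.24,0.40],[180,0,90])
robot.pause(.3)
T=wpose(); np.save('T1.npy',T)
save('c_wrist',vision.grab_frame('wrist')); save('c_scene',vision.grab_frame('scene'));save('c_side',vision.grab_frame('side'))
print(T[:3,3],robot.current_time_s())
E
```

```text
[ 0.5004 -0.2389  0.3994] 3.2083
```

View pics/c_wrist.png

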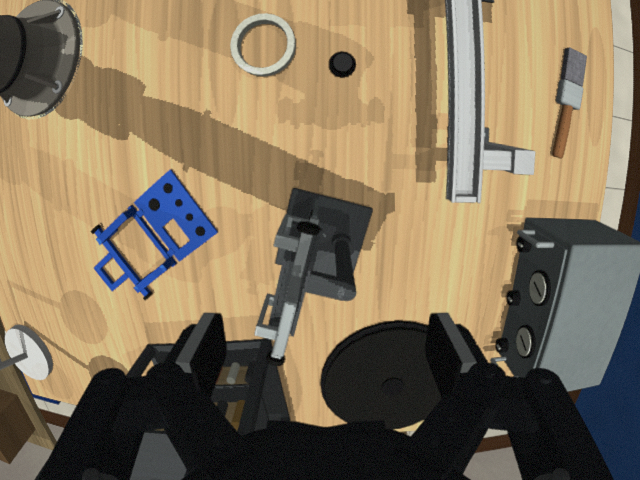

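View pics/c_side.png

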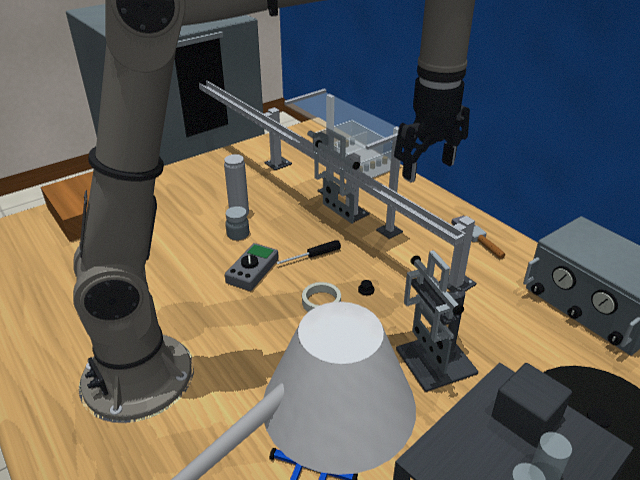

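View pics/c_scene.png

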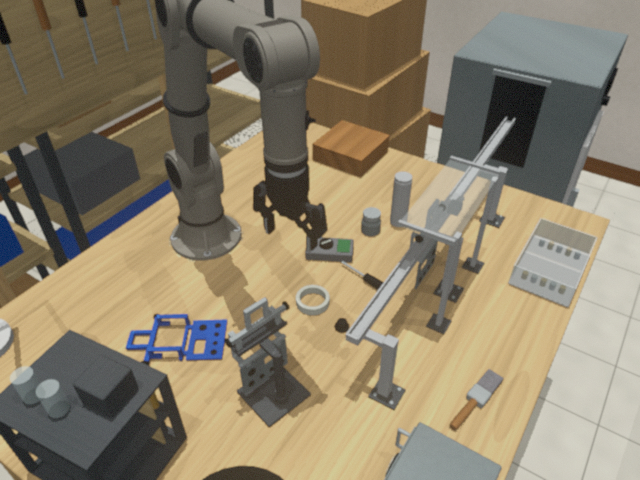

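Run:
```python
import cv2
s=cv2.imread('pics/c_scene.png'); d=cv2.imread('pics/c_side.png'); w=cv2.imread('pics/c_wrist.png')
def crop(im,x,y,w,h,k,n):
    cv2.imwrite('pics/%s.png'%n,cv2.resize(im[y:y+h,x:x+w],None,fx=k,fy=k,interpolation=cv2.INTER_CUBIC))
crop(w,430,0,110,210,2.8,'d1'); crop(s,400,100,130,150,4,'d2'); crop(d,190,70,200,120,4,'d3'); crop(w,240,180,140,190,3,'d4')
```

```text
(no output)
```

View pics/d1.png

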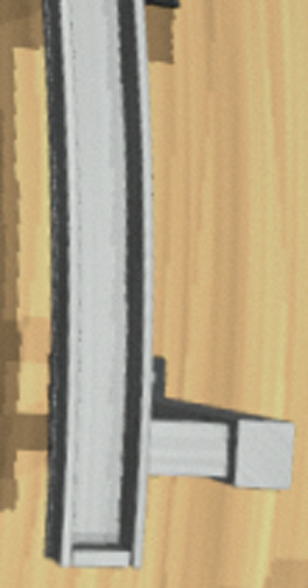

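View pics/d2.png

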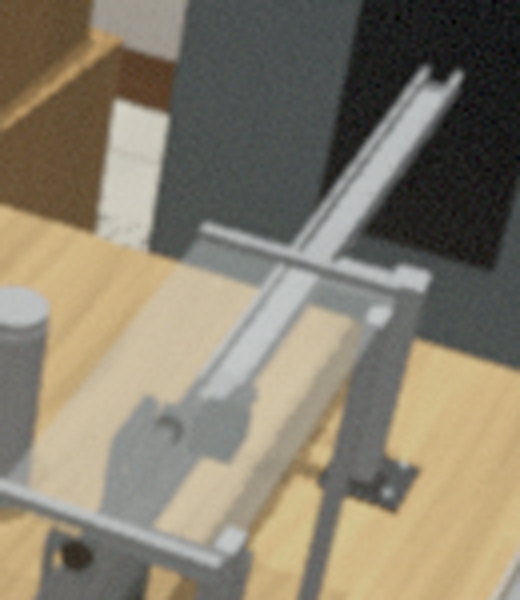

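View pics/d3.png

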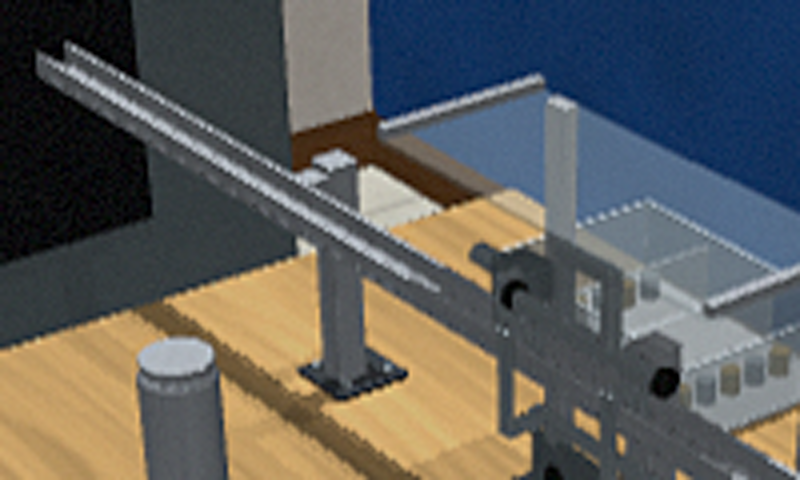

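View pics/d4.png

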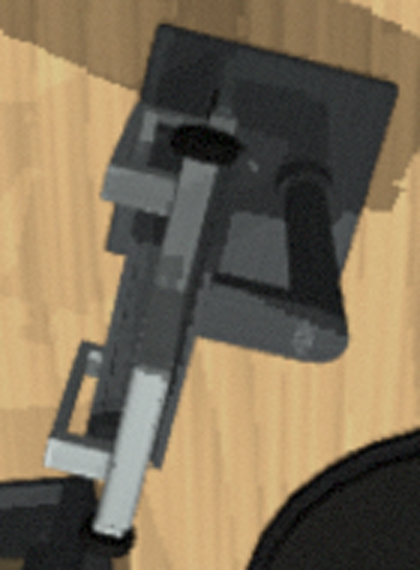

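Run:
```python
from h import *
T=np.load('T1.npy')
W=lambda x,y:(430+x/2.8-.5,y/2.8-.5)
for n,p,z in [('front near',(66,563),.194),('front mid',(69,290),.194),('front far',(58,5),.194),('back near',(138,563),.196),('back mid',(150,290),.196),('back far',(130,5),.196)]:
    print(n,wonz(T,W(*p),z))
S=lambda x,y:(400+x/4-.5,100+y/4-.5); D=lambda x,y:(190+x/4-.5,70+y/4-.5)
print('far end f/b', tri(S(425,68),D(38,55)), tri(S(461,73),D(68,45)))
print('waiting nose?',tri(S(168,428),D(482,252)))
print('waiting tail',tri(S(77,555),D(664,380)))
W4=lambda x,y:(240+x/3-.5,180+y/3-.5)
print('carrier nose wrist',wonz(T,W4(205,143),.216),'tail',wonz(T,W4(110,538),.216))
print('carrier hooks fronts top z.208', wonz(T,W4(104,195),.208),wonz(T,W4(47,465),.208))
```

```text
front near [ 0.621  -0.2276  0.194 ]
front mid [ 0.6164 -0.1364  0.194 ]
front far [ 0.6129 -0.0388  0.194 ]
back near [ 0.647  -0.2263  0.196 ]
back mid [ 0.6445 -0.1337  0.196 ]
back far [ 0.6377 -0.0353  0.196 ]
far end f/b [0.5874 0.8354 0.193 ] [0.6158 0.8389 0.1943]
waiting nose? [0.6151 0.2552 0.2246]
waiting tail [0.6245 0.0964 0.2165]
carrier nose wrist [ 0.4852 -0.2482  0.216 ] tail [ 0.4501 -0.3889  0.216 ]
carrier hooks fronts top z.208 [ 0.454 -0.267  0.208] [ 0.429  -0.3645  0.208 ]
```

Run:
```python
from h import *
o=[180,0,75.9]
robot.move_to([.467,-.3183,.34],o)
robot.line_to([.467,-.3183,.264],velocity=.12)
fingers.gripper_to(0.0,force=60)
print(robot.current_finger_gap(),robot.current_tool_pos(),robot.current_contact_force(),robot.current_time_s())
save('e_scene',vision.grab_frame('scene'));save('e_side',vision.grab_frame('side'));save('e_wrist',vision.grab_frame('wrist'))
import cv2
a=cv2.imread('pics/e_scene.png')[280:380,200:330];b=cv2.imread('pics/e_side.png')[220:320,370:500]
cv2.imwrite('pics/e2.png',cv2.resize(np.hstack([a,b]),None,fx=3,fy=3,interpolation=cv2.INTER_CUBIC))
```

```text
0.10830060802562388 [ 0.467  -0.3184  0.2642] [-0.4127  0.4995  1.3255] 5.175
```

View pics/e2.png

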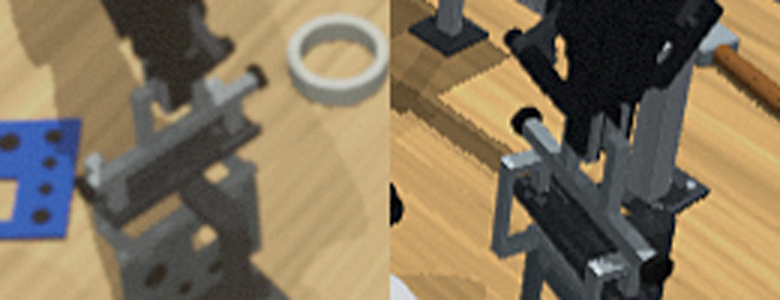

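Run:
```python
from h import *
robot.line_to([.467,-.3183,.286],velocity=.06)
robot.pause(.2); print(robot.current_contact_force(),robot.current_torque())
save('f0_side',vision.grab_frame('side'))
robot.line_to([.467-.97*.085,-.3183+.2436*.085,.288],velocity=.08)
print('drawn',robot.current_contact_force(),robot.current_finger_gap())
robot.line_to([.395,-.134,.288],[180,0,91.75],velocity=.1)
robot.line_to([.545,-.1347,.288],[180,0,91.75],velocity=.1)
robot.pause(.3)
print(robot.current_contact_force(),robot.current_tool_pos(),robot.current_time_s())
for c in ['scene','side','wrist']: save('f_'+c,vision.grab_frame(c))
np.save('T2.npy',wpose())
```

```text
[-0.6169  0.4024 -5.8253] [ 0.0509 -0.0224 -0.0019]
drawn [ 0.8209  0.2324 -4.3776] 0.1033298548561569
[-0.1969 -0.9165 -4.5556] [ 0.5448 -0.1347  0.2881] 11.05
```

View pics/f_scene.png

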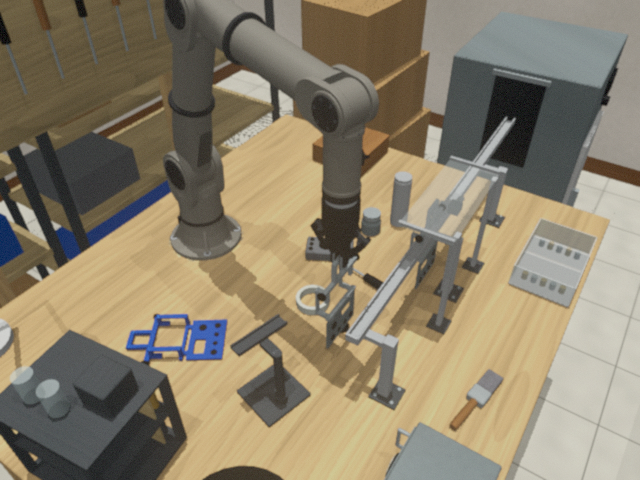

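View pics/f_side.png

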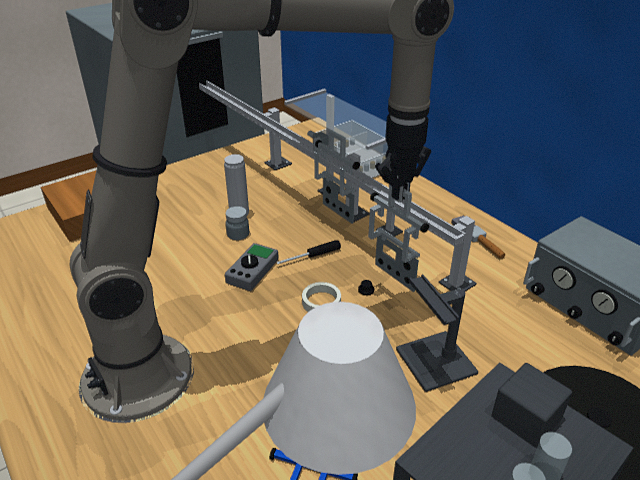

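View pics/f_wrist.png

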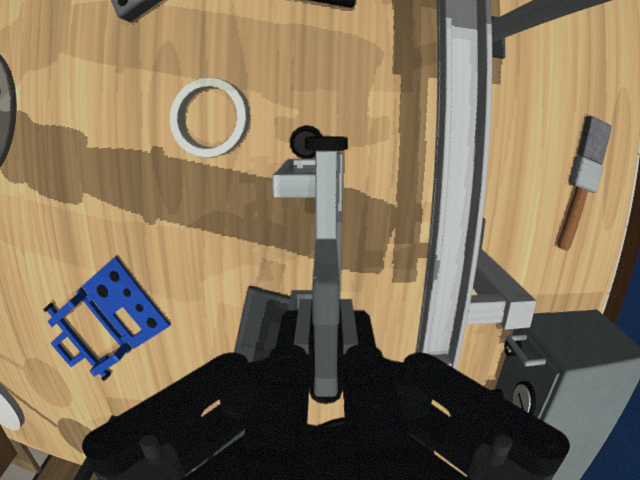

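Run:
```python
import cv2,numpy as np
s=cv2.imread('pics/f_scene.png')[235:360,310:410]; d=cv2.imread('pics/f_side.png')[180:305,350:450]
cv2.imwrite('pics/g.png',cv2.resize(np.hstack([s,d]),None,fx=4,fy=4,interpolation=cv2.INTER_CUBIC))
```

```text
(no output)
```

View pics/g.png

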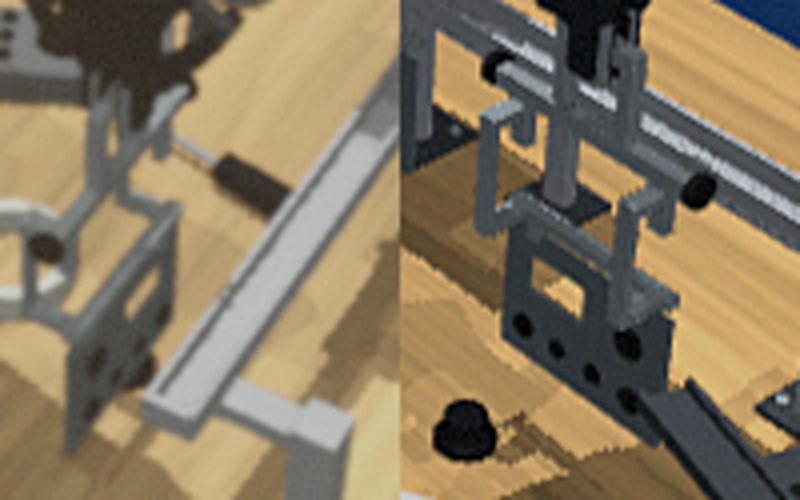

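Run:
```python
from h import *
S=lambda x,y:(310+x/4-.5,235+y/4-.5); D=lambda x,y:(350+x/4-.5,180+y/4-.5)
t=tri(S(47,246),D(299,190)); print('tail',t)
# predicted positions
y=np.deg2rad(1.75); X=np.array([np.cos(y),np.sin(y),0]);Y=np.array([-np.sin(y),np.cos(y),0])
o=np.array([.5448,-.1347,.288-.0844+.0]) ; o[2]=.2043
nose=o+Y*.072+[0,0,.036]; tail=o-Y*.072+[0,0,.036]; print('pred',nose,tail)
T=np.load('T2.npy'); print('nose wrist at z .24', wonz(T,(324,143),.24), 'side proj nose', proj('side',nose),'obs',D(94,68),'tail',proj('side',tail),'obs',D(299,190),'scene tail',proj('scene',tail),'obs',S(47,246))
# lower arms front corners / panel top edge corners side
for c in ['side']:
  pts=[o+X*.0035+Y*s*.06+[0,0,z] for s in(1,-1) for z in(-.056,-.141)]
  print('panel',proj(c,pts))
print('obs', D(108,215),D(105,335),D(268,312),D(258,445))
```

```text
tail [ 0.5467 -0.2059  0.241 ]
pred [ 0.5426 -0.0627  0.2403] [ 0.547  -0.2067  0.2403]
nose wrist at z .24 [ 0.5424 -0.0629  0.24  ] side proj nose [[374.0878 196.2043]] obs (373.0, 196.5) tail [[424.5701 227.3575]] obs (424.25, 227.0) scene tail [[321.1597 296.6096]] obs (321.25, 296.0)
panel [[376.7577 233.6673]
 [374.6509 263.9847]
 [416.7666 260.6633]
 [412.9275 291.7737]]
obs (376.5, 233.25) (375.75, 263.25) (416.5, 257.5) (414.0, 290.75)
```

Run:
```python
from h import *
print('ins',robot.line_to([.6311,-.1321,.288],velocity=.07,f_stop=12), robot.current_contact_force())
robot.pause(.2)
print(robot.current_contact_force(),robot.current_tool_pos(),robot.current_time_s())
np.save('T3.npy',wpose())
for c in ['scene','side','wrist']: save('i_'+c,vision.grab_frame(c))
import cv2
s=cv2.imread('pics/i_scene.png')[215:350,335:455]; d=cv2.imread('pics/i_side.png')[160:295,370:490]
cv2.imwrite('pics/i2.png',cv2.resize(np.hstack([s,d]),None,fx=3.3,fy=3.3,interpolation=cv2.INTER_CUBIC))
```

```text
ins False [ 1.0054  0.1432 -4.8981]
[-0.9605  0.4918 -5.448 ] [ 0.6309 -0.1322  0.2883] 12.7833
```

View pics/i2.png

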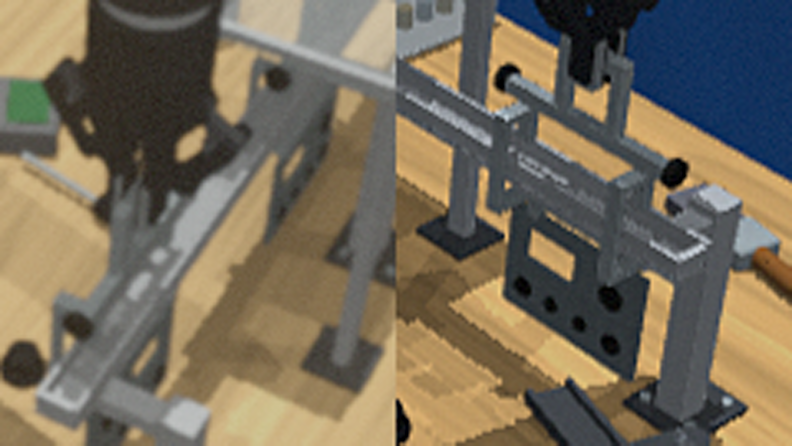

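View pics/i_wrist.png

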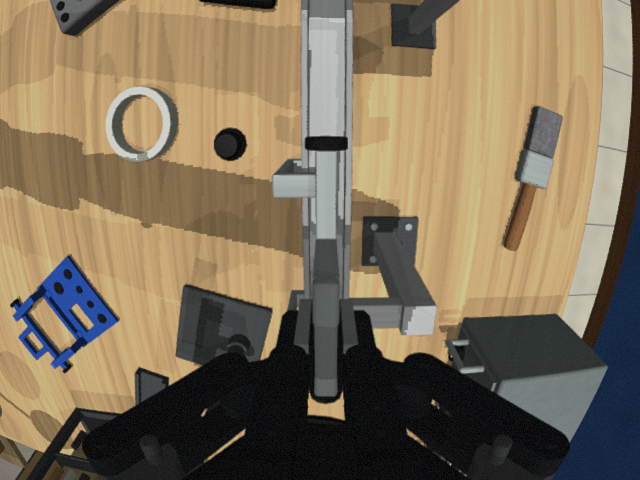

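Run:
```python
from h import *
print(robot.line_to([.6311,-.1321,.262],velocity=.03,f_stop=4), robot.current_contact_force(),robot.current_tool_pos())
robot.pause(.3)
print(robot.current_contact_force(),robot.current_tool_pos(),robot.current_time_s())
for c in ['scene','side','wrist']: save('j_'+c,vision.grab_frame(c))
import cv2
s=cv2.imread('pics/j_scene.png')[215:350,335:455]; d=cv2.imread('pics/j_side.png')[160:295,370:490]
cv2.imwrite('pics/j2.png',cv2.resize(np.hstack([s,d]),None,fx=3.3,fy=3.3,interpolation=cv2.INTER_CUBIC))
```

```text
True [-0.328  -0.2228  5.2996] [ 0.6308 -0.132   0.2643]
[-0.2305  0.4372  6.3365] [ 0.6308 -0.132   0.2643] 13.9667
```

View pics/j2.png

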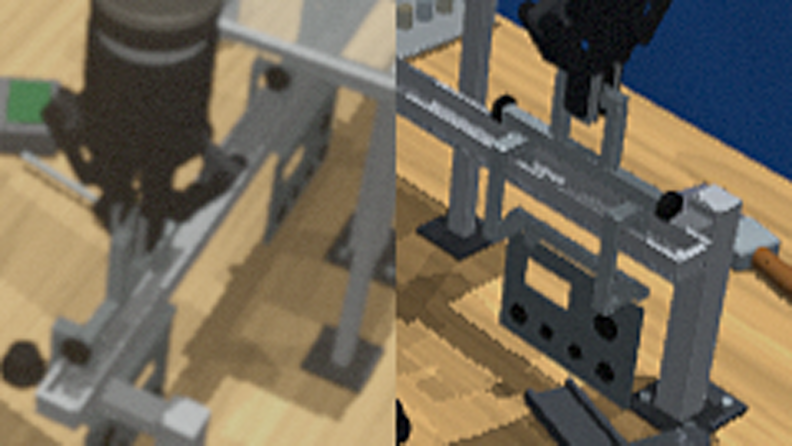

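```bash
cat >> h.py <<'E'
YW=np.deg2rad(1.75); RX=np.array([np.cos(YW),np.sin(YW),0]);RY=np.array([-np.sin(YW),np.cos(YW),0]); RO=np.array([.6287,-.0571,0])
def rail(x,y,z): return (RO+RX*x+RY*y+np.array([0,0,z])).tolist()
E
python3 - <<'E'
from h import *
fingers.gripper_to(0.65)
robot.pause(.2)
print(robot.current_contact_force())
robot.line_to([.6308,-.132,.345],velocity=.12)
for c in ['scene','side','wrist']: save('k_'+c,vision.grab_frame(c))
np.save('T4.npy',wpose())
print(robot.current_tool_pos(),robot.current_time_s(),robot.current_contact_force())
import cv2
s=cv2.imread('pics/k_scene.png')[215:350,335:455]; d=cv2.imread('pics/k_side.png')[160:295,370:490]
cv2.imwrite('pics/k2.png',cv2.resize(np.hstack([s,d]),None,fx=3.3,fy=3.3,interpolation=cv2.INTER_CUBIC))
E
```

```text
[-0.4521 -0.0306 -0.1862]
[ 0.6303 -0.1319  0.3437] 15.825 [-0.3267 -0.2383 -0.6048]
```

View pics/k2.png

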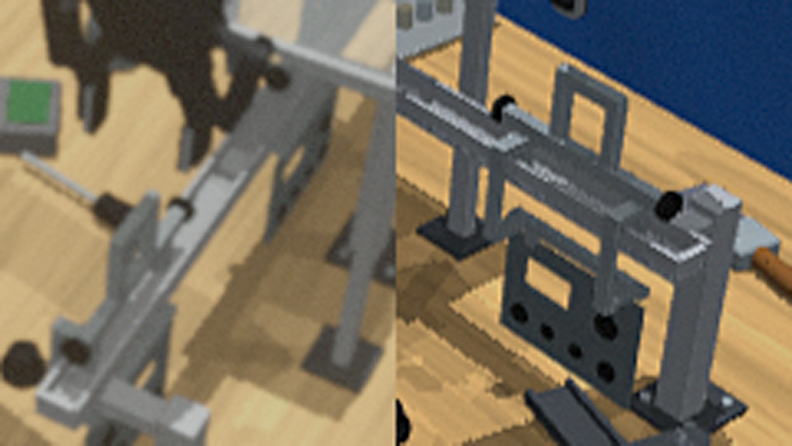

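View pics/k_wrist.png

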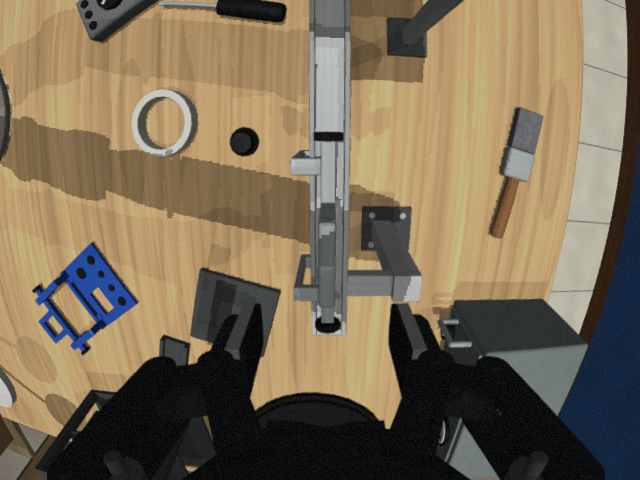

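Run:
```python
from h import *
for yaw in (-88.25,-78,-98): print(yaw,[robot.inverse_kinematics(rail(0,y,.228),[180,0,yaw]) for y in (-185,-.011) ] if 0 else [robot.inverse_kinematics(rail(0,y,.228),[180,0,yaw]) for y in (-.185,-.011)])
from scipy.spatial.transform import Rotation as R
base=R.from_euler('xyz',[180,0,91.75],degrees=True)
for t in (15,-15):
    r=base*R.from_euler('y',t,degrees=True); print(t,r.as_matrix()[:,2],r.as_euler('xyz',degrees=True))
    print([robot.inverse_kinematics(rail(0,y,.228),r.as_euler('xyz',degrees=True)) for y in (-.2,-.011)])
```

```text
-88.25 [array([  -0.596 ,   37.5692,   37.4507,   65.9061,  -21.9241,   83.2061,
       -144.8575]), array([ -17.1362,   31.138 ,   35.3423,   75.2361,  -17.7376,   79.0614,
       -160.6561])]
-78 [array([   0.3935,   37.1565,   35.4154,   65.855 ,  -20.6526,   82.9251,
       -135.4077]), array([ -15.9811,   30.7652,   33.3243,   75.1841,  -16.6444,   78.8443,
       -151.2062])]
-98 [array([ 48.3527,  46.5322, -61.9105,  63.2531,  39.8129,  90.2549,
       168.3698]), array([ 23.1221,  31.345 , -30.1726,  73.3017,  15.4301,  79.3183,
       165.788 ])]
15 [-0.0079  0.2587 -0.9659] [180.   -15.    91.75]
[array([ 26.7748,  40.8806,   0.9282,  55.0696, -13.6611,  91.4828,
        29.8014]), array([ 13.8868,  30.9693,  -2.1957,  71.6634, -13.5936,  81.2609,
        16.2499])]
-15 [ 0.0079 -0.2587 -0.9659] [180.    15.    91.75]
[array([ 8.7446, 31.2448,  7.5333, 71.4964, 10.9085, 73.3681, 14.0412]), array([-6.9992, 27.8808,  5.2984, 76.6546, 12.9107, 76.062 , -3.7365])]
```

Run:
```python
from h import *
o=[180,-15,91.75]
fingers.gripper_to(0.0,force=30)
robot.move_to(rail(0,-.215,.345),o)
robot.line_to(rail(0,-.205,.2275),velocity=.12)
print(robot.current_contact_force(),robot.current_tool_pos(),rail(0,-.205,.2275))
print(robot.line_to(rail(0,-.140,.2275),velocity=.03,f_stop=8),robot.current_contact_force(),robot.current_tool_pos(),robot.current_time_s())
for c in ['scene','side','wrist']: save('l_'+c,vision.grab_frame(c))
import cv2
s=cv2.imread('pics/l_scene.png')[215:350,335:455]; d=cv2.imread('pics/l_side.png')[160:295,370:490]
cv2.imwrite('pics/l2.png',cv2.resize(np.hstack([s,d]),None,fx=3.3,fy=3.3,interpolation=cv2.INTER_CUBIC))
```

```text
[ 0.1679 -0.885   0.2208] [ 0.6355 -0.262   0.2288] [0.6349603952080137, -0.26200438612152616, 0.2275]
False [ 0.169  -2.8334  0.8382] [ 0.633  -0.1972  0.2275] 20.4583
```

View pics/l2.png

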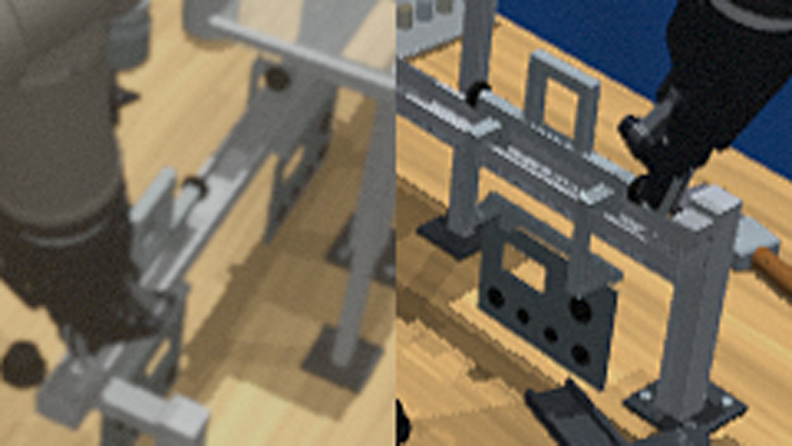

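Run:
```python
from h import *
print(robot.line_to(rail(0,-.032,.2275),velocity=.04,f_stop=8),robot.current_contact_force(),robot.current_tool_pos(),robot.current_time_s())
print(robot.line_to(rail(0,0.0,.2275),velocity=.012,f_stop=4),robot.current_contact_force(),robot.current_tool_pos(),robot.current_time_s())
p=np.array(robot.current_tool_pos())-RO; print('rail y',p@RY)
for c in ['scene','side','wrist']: save('m_'+c,vision.grab_frame(c))
import cv2
s=cv2.imread('pics/m_scene.png')[155:305,365:505]; d=cv2.imread('pics/m_side.png')[110:260,290:430]
cv2.imwrite('pics/m2.png',cv2.resize(np.hstack([s,d]),None,fx=2.8,fy=2.8,interpolation=cv2.INTER_CUBIC))
```

```text
False [-0.5565 -3.4633  0.0132] [ 0.6297 -0.0893  0.2275] 23.4583
True [ 0.2292 -0.6445  0.115 ] [ 0.6288 -0.0705  0.2269] 25.1667
rail y -0.013375474691312688
```

View pics/m2.png

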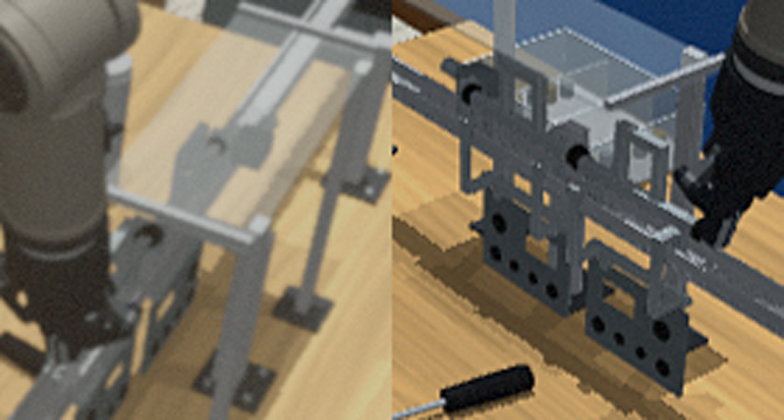

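Run:
```python
from h import *
for i in range(1):
    print(robot.line_to(rail(0,0.005,.2275),velocity=.006,f_stop=6),robot.current_contact_force(),robot.current_tool_pos())
    print('rail y',(np.array(robot.current_tool_pos())-RO)@RY,robot.current_time_s())
robot.pause(.4); print(robot.current_contact_force())
for c in ['scene','side']: save('n_'+c,vision.grab_frame(c))
import cv2
d=cv2.imread('pics/n_side.png')[120:220,300:430]
cv2.imwrite('pics/n2.png',cv2.resize(d,None,fx=6,fy=6,interpolation=cv2.INTER_CUBIC))
```

```text
True [ 1.042  -0.1639  0.1127] [ 0.6283 -0.0704  0.226 ]
rail y -0.013303270460639427 26.7833
[ 0.3285 -0.3132  0.0351]
```

View pics/n2.png

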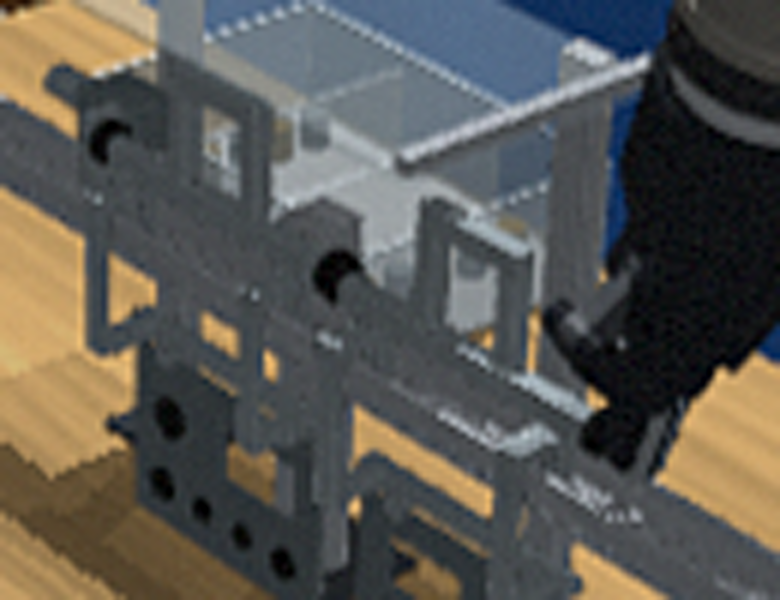

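Run:
```python
import cv2,numpy as np
s=cv2.imread('pics/c_scene.png')[175:275,405:475]; d=cv2.imread('pics/c_side.png')[115:215,300:370]
s2=cv2.imread('pics/n_scene.png')[175:275,405:475]; d2=cv2.imread('pics/n_side.png')[115:215,300:370]
f=lambda a,b:cv2.resize(np.hstack([a,b]),None,fx=5.6,fy=5.6,interpolation=cv2.INTER_CUBIC)
cv2.imwrite('pics/o1.png',f(s,d));cv2.imwrite('pics/o2.png',f(s2,d2))
```

```text
(no output)
```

View pics/o1.png

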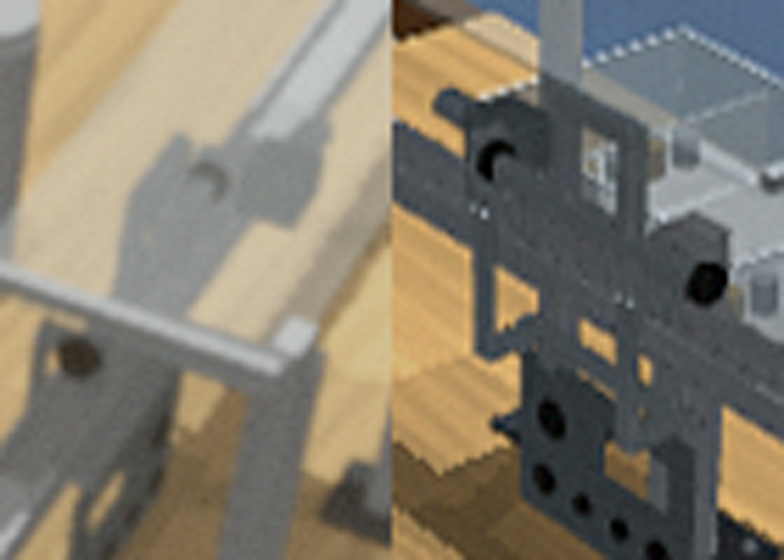

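View pics/o2.png

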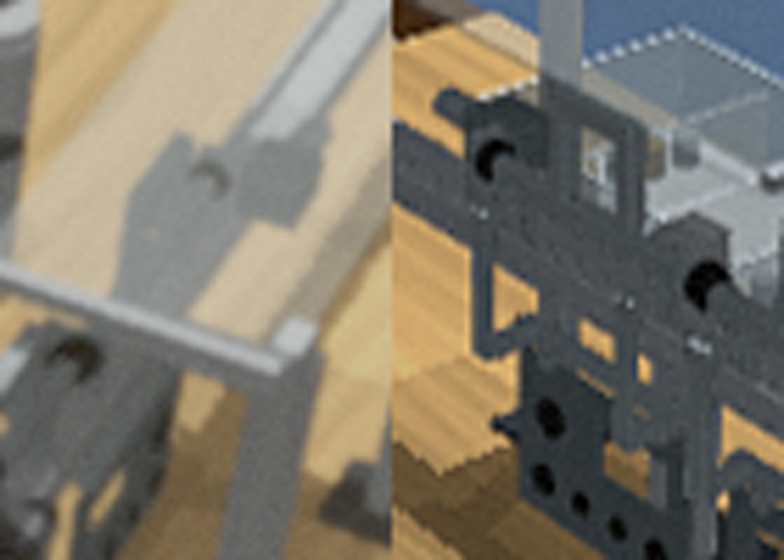

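Run:
```python
from h import *
o=[180,-15,91.75]
y0=-.0140
for i in range(12):
    robot.line_to(rail(0,y0+i*.0004,.2275),o,velocity=.004); 
    f=np.array(robot.current_contact_force()); print(round(y0+i*.0004,4),round((np.array(robot.current_tool_pos())-RO)@RY,5),f)
    if -f@RY>7: break
robot.pause(.3); print(robot.current_contact_force(),robot.current_time_s())
```

```text
-0.014 -0.01395 [ 0.6876 -0.353   0.5875]
-0.0136 -0.01346 [-0.5624  0.7013 -0.4332]
-0.0132 -0.01336 [ 0.6759 -0.1125 -1.0336]
-0.0128 -0.01328 [ 0.7405 -1.1268 -0.0439]
-0.0124 -0.01318 [ 0.5182 -1.7956  0.0239]
-0.012 -0.01313 [-0.2444 -2.9337  0.598 ]
-0.0116 -0.01306 [-0.1648 -4.4375  0.645 ]
-0.0112 -0.01304 [-0.3811 -5.7804  0.055 ]
-0.0108 -0.01302 [-1.2788 -5.897   1.2241]
-0.0104 -0.01299 [-1.4454 -6.1354  1.1829]
-0.01 -0.01297 [ 0.0473 -6.5513  1.4058]
-0.0096 -0.01296 [ 0.362  -7.2535 -0.1007]
[ 0.0281 -8.2627  1.3111] 31.1333
```

Run:
```python
from h import *
o=[180,-15,91.75]
robot.line_to(rail(0,-.02,.2275),o,velocity=.01)
robot.line_to(rail(0,-.08,.235),o,velocity=.08)
robot.line_to(rail(0,-.11,.34),o,velocity=.12)
robot.move_to([.50,-.2,.40],[180,0,90])
robot.pause(.5)
for c in ['scene','side','wrist']: save('p_'+c,vision.grab_frame(c))
print(robot.current_time_s(),robot.current_contact_force())
import cv2
s=cv2.imread('pics/p_scene.png')[175:305,365:475]; d=cv2.imread('pics/p_side.png')[115:245,310:420]
f=lambda a,b:cv2.resize(np.hstack([a,b]),None,fx=3.6,fy=3.6,interpolation=cv2.INTER_CUBIC)
cv2.imwrite('pics/p2.png',f(s,d))
```

```text
35.5833 [0.5238 0.1932 1.0681]
```

View pics/p2.png

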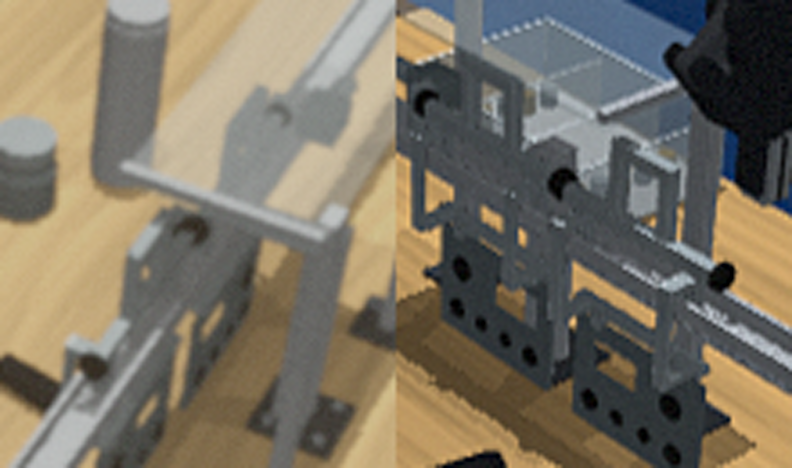

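View pics/p_side.png

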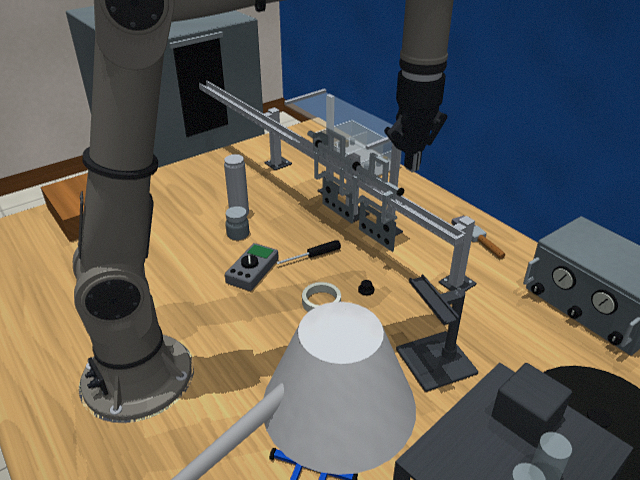

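Run:
```python
from h import *
t=tri((390.1,275.9),(400,190.9)); print(t,(t-RO)@RX,(t-RO)@RY)
workorder.close_job(); print(robot.current_time_s())
```

```text
[ 0.6274 -0.0539  0.2171] -0.001226829190209256 0.003214012644633025
the job is handed in; nothing more can be done
the job is handed in; nothing more can be done
```

The panel now hangs on the rail with its carrier's nose bumper against the waiting carrier under the dust hood. I handed the job in at about 36 s of robot time.

- **Hanging:** I lifted the carrier about 22 mm off the stand, drew it clear and carried it level to the open stretch. I lowered it over the lip until it took the load at the same height it had on the stand, then let go.
- **Pushing:** I pushed on its tail bumper with the closed fingertips, against about 3 N of friction. It came up solid, and pressing up to about 8 N moved it less than 1 mm more, so I backed the arm off slowly.
- **Last checks:** The tail bumper measured at rail y of about +3 mm and 217 mm high. Fully seated and bumper to bumper, I expected about 0 to +3 mm and 216 mm. The last pictures show both carriers hanging level, and the bench items that were in view looked unmoved.

No check failed. Two things I could not settle directly:
- **Bumper contact:** no picture shows a gap, but the pictures can't resolve less than about 1 mm. The contact rests on the force stall.
- **Grey plate by the meeting point:** one shows near the waiting carrier's tail in the pictures and I did not identify it. It was there before the push and looked unchanged afterwards.

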